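# Pack the finished bearing block and close the carton

## Robot

A 6-joint arm with a two-finger parallel gripper is mounted at the origin on the work surface. World frame = base frame: x ahead of the robot, y to its left, z up, the work surface at z = 0. Lengths are in mm, angles in rad, forces in N, time in s.
With the tool pointing down it reaches from about 275 to 750 mm from the base axis. Payload 10.2 kg.
Tool frame: the origin (TCP) lies between the finger pads; the fingertips stand 8 mm ahead of it and the grasp point (between the pads) lies 11 mm behind it; z points along the fingers, y is the line along which they close (so a half turn about z gives the same grasp; the last joint's range is limited). The gripper opens to 85 mm and grips with 20 to 120 N. Pads are 22 mm wide; open, the fingers measure 114 mm over their backs; the gripper's body (76 mm by 85 mm) begins 54 mm behind the grasp point. The pads swing forward as they close: fully open they stand 13 mm farther back than shut.
Start: joints at [-1.365, 0.313, 1.498, -0, 1.331, -0.223], TCP at [218.273, -477.481, 239.294] pointing down, gripper open.
Joint ranges: [-2.94, 2.94], [-0.97, 2.17], [0.19, 2.56], [-1.23, 4.37], [0.02, 3.11], [-2.88, 2.88]. Speed limits (rad/s): [2.39, 2.39, 3.01, 3.14, 3.14, 3.14].

## Interface

Orientations are given as a unit quaternion [w, x, y, z].
In Python, from rig import * gives the robot as it stands.
- The arm moves only by the shell command python3 -m handwheel 'ROWS' [FORCE]. ROWS is JSON, a list that holds one entry, the list of rows, each a list of 7 numbers: the shift along the world's x, y, z in mm, then the turn, a rotation vector about the world's x, y, z in degrees, then the opening, from -1 (shut) to 1 (fully open). A call has 1 to 8 rows; each row shifts and turns the commanded pose from where the row before left it; what a row does not reach is not made up. A row lasts 1/8 s, in which the tool goes at most 62.5 mm and 10.7 degrees, less where a joint would pass 70% of its speed; a pose out of reach is approached as far as the arm can. A call is refused whole if a number of a shift passes 62.5 or a number of a turn 10.7, either way. A call with a gripper value outside its range is refused whole. The fingers move at their own pace and stop on an object; FORCE is the grip in N (left out, the last holds). Time passes only in rows, so rows that do not move let the fingers close. It gives the time, the measured TCP pose, the force, the opening and the grip force at its end, in the units of the state.
- sense(): the state, without advancing time (a new reading comes with each control period).
- capture(name): name is "scene" or "top" or "wrist"; returns a dict with "image" (400x640x3 uint8, red, green, blue), "fx", "fy", "cx", "cy" (pixels), "rvec" (rotation vector, rad) and "tvec" (3), from world to camera coordinates, as OpenCV has them; the wrist camera has in their place "hand_eye" (4x4, takes a point from camera to tool coordinates, whose origin is the TCP and whose axes are the flange's). Camera axes: x right, y down, z forward; pixel columns grow to the right and rows downward; lengths in mm; the calibration is good to about 2 mm. A picture is of the moment at which its call begins: read the wrist's pose just before it. There is no depth.
- finish_job(): hands the job in; it is judged then, once.
The state is a dict: "time_s": time; "joints": joint angles; "dq": joint speeds; "tau": joint torques, N m; "eef_pos": TCP position; "ee_rot": TCP orientation; "force": force on the tool from outside, world axes, zero at the start; "wrist_torque": the same for the moment, N m; "grip_width": opening from 0.0 (shut) to 1.0 (fully open); "grip_force": force on a finger pad.
Only numpy, scipy, OpenCV 4.12 (cv2) and the standard library are available. Lean on these libraries where they do the work, as an engineer would, in place of code of your own. Each camera call takes 0.05 s, during which the arm holds its last target. There are 200 camera calls.

## Task

Take the finished blue bearing block out of the steel catch tray and set it gently, base down, on the floor of the cardboard carton; don't drop it in. Then fold both side flaps in flat, and only after that fold the lid down flat over them. Don't crush the carton, and leave the coffee cup and tape measure where they are.

Things in the scene. Friction and masses are not known exactly. Their poses are not given: they have to be found in the camera images.
- carton: Brown cardboard carton fixed on the desk, left or right of centre: outside 150 mm (its x), 210 mm (its y), 90 mm high, walls and floor 5 mm thick. Origin at the centre of its underside, z up. Its x axis points from the lid's hinge side (the wall nearest the robot) to the far wall; its left wall is at +y, its right wall at -y.
- flap_left (a joint): Angle of the carton's left (+y) side flap (a 142 mm x 75 mm x 4 mm cardboard panel, hinged along the carton's left (+y) short wall): 0 = folded in, lying flat over the carton; 1.57 = standing straight up; larger = leaning outwards; end stops at 0 and 2.6. Light (30 g), hinge friction 0.03 N m, stays about where it is left.
- flap_right (a joint): Angle of the carton's right (-y) side flap (a 142 mm x 75 mm x 4 mm cardboard panel, hinged along the carton's right (-y) short wall): 0 = folded in, lying flat over the carton; 1.57 = standing straight up; larger = leaning outwards; end stops at 0 and 2.6. Light (30 g), hinge friction 0.03 N m, stays about where it is left.
- lid (a joint): Angle of the carton's lid panel (206 mm wide along the carton's y, 150 mm long, 4 mm thick cardboard, hinged along the top of the wall nearest the robot): 0 = closed, flat over the whole carton; 1.57 = straight up; larger = leaning towards the robot; end stops at 0 and 2.4. 60 g, hinge friction 0.07 N m, stays about where it is left.
- flap_left_hinge (a point): Middle of the left flap's hinge line: carton frame (0, 105, 88) mm; the line runs along the carton's x.
- flap_left_edge (a point): Middle of the left flap's free edge, 75 mm from its hinge.
- flap_right_hinge (a point): Middle of the right flap's hinge line: carton frame (0, -105, 88) mm; the line runs along the carton's x.
- flap_right_edge (a point): Middle of the right flap's free edge, 75 mm from its hinge.
- lid_hinge (a point): Middle of the lid's hinge line: carton frame (-75, 0, 96) mm; the line runs along the carton's y.
- lid_edge (a point): Middle of the lid's free edge, 150 mm from its hinge.
- catch_tray: Shallow open steel catch tray from the lathe, fixed on the desk: 200 mm (its x) x 180 mm (its y) x 40 mm high, walls and floor 4 mm thick. Origin at the centre of its underside, z up.
- bearing_block: Finished blue pillow-block bearing, loose in the catch tray, standing on its base plate. Base 100 mm (its x) x 44 mm (its y) x 14 mm; in its middle a round-topped hump 50 mm long (x), 40 mm wide (y), top 59 mm above the underside: grip its flat end faces at y = +-20 mm. Origin at the centre of its underside, z up. About 0.3 to 0.65 kg.
- coffee_cup: Bystander: white paper coffee cup with lid, 82 mm across at the top, 108 mm high, beyond the work area. Origin at the centre of its underside.
- tape_measure: Bystander: yellow tape measure, 75 x 70 x 42 mm, beyond the work area. Origin at the centre of its underside.
There are look-alikes about, which are no part of the job. What is meant by the bearing_block is not pink or turquoise, and is the smaller of those in its own colour.

How it is judged (in metres and radians):
On the way, in this order (a step that is already met when the one before it is completed fails the run):
1. the bearing block stands on its base on the carton's floor, released (x of bearing_block in the frame of carton between -0.065 and 0.065 m and y of bearing_block in the frame of carton between -0.095 and 0.095 m and z of bearing_block in the frame of carton between -0.01 and 0.02 m and angle between bearing_block's own z axis and vertical below 0.2 rad and linear speed of bearing_block below 0.03 m/s and contact force between the fingers and bearing_block below 0.2 N), for 0.2 s.
2. both side flaps are folded in flat while the lid is still open (x of bearing_block in the frame of carton between -0.065 and 0.065 m and y of bearing_block in the frame of carton between -0.095 and 0.095 m and z of bearing_block in the frame of carton between -0.01 and 0.02 m and angle between bearing_block's own z axis and vertical below 0.2 rad and value of joint each of flap_left, flap_right below 0.1 rad and value of joint lid above 0.5 rad), for 0.1 s.
3. the lid is folded down flat over the side flaps (x of bearing_block in the frame of carton between -0.065 and 0.065 m and y of bearing_block in the frame of carton between -0.095 and 0.095 m and z of bearing_block in the frame of carton between -0.01 and 0.02 m and angle between bearing_block's own z axis and vertical below 0.2 rad and value of joint each of flap_left, flap_right, lid below 0.1 rad), for 0.2 s.
At the end, for the whole second after the job is handed in: The bearing block is at rest on the carton's floor, base down (within 20 mm of the underside level, tilted under 0.2 rad), and both side flaps and the lid are folded flat (each joint under 0.1 rad) (all of step 3 and linear speed of bearing_block below 0.03 m/s); the robot touches nothing.
It fails at once if the block is dropped or thrown into the carton (moves faster than 0.7 m/s below the carton's rim) (x of bearing_block in the frame of carton between -0.065 and 0.065 m and y of bearing_block in the frame of carton between -0.095 and 0.095 m and z of bearing_block in the frame of carton below 0.09 m and linear speed of bearing_block above 0.7 m/s).
It fails at once if the lid is shut over a side flap that still stands up (value of joint lid below 0.35 rad and value of joint any of flap_left, flap_right above 0.5 rad).
It fails at once if the carton is crushed (the robot presses on it with more than 60 N) (contact force between any of the fingers, the arm and carton above 60 N).
It fails at once if a bystander is moved more than 30 mm or tipped (distance of any of coffee_cup, tape_measure from where it was at the start of the episode above 0.03 m or angle between any of coffee_cup, tape_measure's own z axis and vertical above 0.3 rad).
It also fails if it takes over 72 s, if anything falls off the work surface, if the arm or the gripper's body presses on something with over 40 N, if the wrist force passes 120 N, or if a joint passes its speed limit or range.

## Working session

There is one attempt and no reset: what is moved stays moved. The work goes in short steps, Python scripts to look and compute and a shell command to move; the robot and the scene stay as the last step left them, time stands still between calls to the robot, and variables do not carry over. Pictures are saved under pics/ and viewed, at most 10 in all, crops included, and the job is handed in when it is done.

```bash
mkdir -p pics; ls; python3 - <<'E'
from rig import *
import cv2,json
s=sense();print(s)
for n in("scene","top"):
    c=capture(n);cv2.imwrite(f"pics/{n}0.png",c["image"][:,:,::-1])
    print(n,{k:v for k,v in c.items() if k!="image"})
E
```

```text
pics
{'time_s': 0.0, 'joints': array([-1.36538880e+00,  3.13471379e-01,  1.49842601e+00,  3.18278156e-05,
        1.33100788e+00, -2.23397893e-01]), 'dq': array([-0.00043564, -0.00010446,  0.00013472,  0.00093104, -0.00045511,
        0.00065012]), 'tau': array([ 1.90163206e-03, -4.12262714e+01, -2.59743744e+01, -3.29406510e-05,
        4.12361172e-03, -1.29718777e-05]), 'eef_pos': array([ 218.23336493, -477.22631228,  238.72830163]), 'ee_rot': array([-6.56139585e-04,  9.77104246e-01,  2.12760101e-01,  2.13589805e-05]), 'force': array([0.11746973, 0.03206541, 0.934967  ]), 'wrist_torque': array([-0.05618677, -0.00656847, -0.01682468]), 'grip_force': 0.0, 'grip_width': 0.9972573581130605}
scene {'fx': 379.0340612070574, 'fy': 379.0340612070574, 'cx': 314.502871284898, 'cy': 198.67550468908658, 'rvec': array([ 0.76296567,  2.69850896, -0.95734499]), 'tvec': array([ 461.96552977, -222.7650203 , 1364.85539204])}
top {'fx': 376.83162976587107, 'fy': 376.83162976587107, 'cx': 320.0721048784254, 'cy': 197.52508024207296, 'rvec': array([ 2.18815978, -2.21338785,  0.08384441]), 'tvec': array([ 40.45866875, 558.30241287, 922.23161523])}
```

View pics/scene0.png

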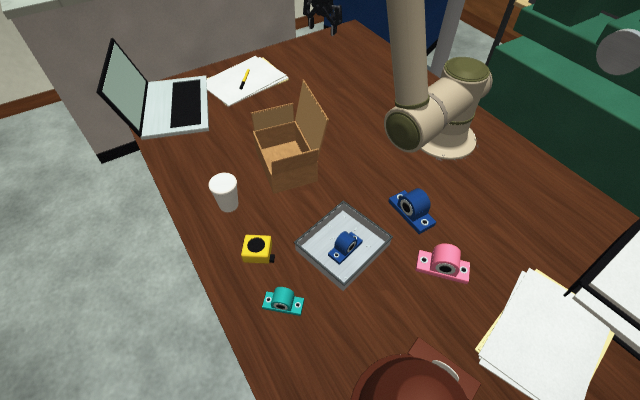

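View pics/top0.png

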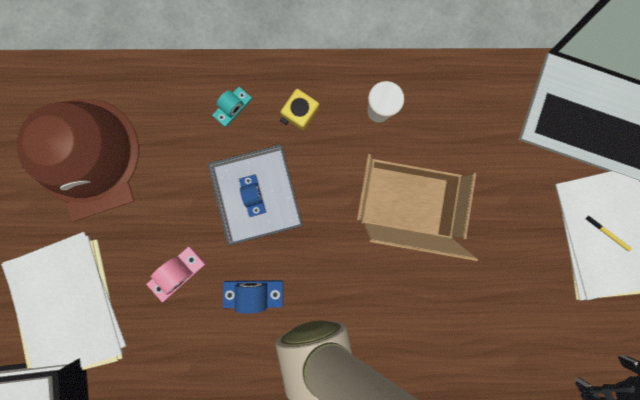

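The `top` view (image up is +x, image left is +y) shows:
- **Bearing blocks:** a small blue one at (252,196) in the steel tray, a larger blue one at (252,296) on the desk, a pink one at (175,275) and a turquoise one at (232,105). The smaller blue one in the tray fits the description.
- **Carton:** around (410,205), with its lid leaning toward the robot.

I'll confirm the block in an enlarged crop.

```bash
cat > h.py <<'E'
from rig import *
import cv2, numpy as np
from scipy.spatial.transform import Rotation as R
def cam(c):
    K=np.array([[c["fx"],0,c["cx"]],[0,c["fy"],c["cy"]],[0,0,1.]])
    if "hand_eye" in c:
        s=sense(); q=s["ee_rot"]; T=np.eye(4); T[:3,:3]=R.from_quat([q[1],q[2],q[3],q[0]]).as_matrix(); T[:3,3]=s["eef_pos"]
        W=T@c["hand_eye"]; return K,W[:3,:3],W[:3,3]
    r=cv2.Rodrigues(c["rvec"])[0]; return K,r.T,-r.T@c["tvec"]
def ray(C,p):
    K,A,o=C; return o,A@np.linalg.solve(K,[p[0],p[1],1.])
def plane(C,p,z):
    o,d=ray(C,p); return (o+d*(z-o[2])/d[2]).round(1)
def tri(*cp):
    M=np.zeros((3,3));b=np.zeros(3)
    for C,p in cp:
        o,d=ray(C,p);d=d/np.linalg.norm(d);P=np.eye(3)-np.outer(d,d);M+=P;b+=P@o
    return np.linalg.solve(M,b).round(1)
E
python3 - <<'E'
from h import *
a=capture("top");im=a["image"][:,:,::-1].copy()
crop=lambda x,y,w,h,f:cv2.resize(im[y:y+h,x:x+w],None,fx=f,fy=f,interpolation=cv2.INTER_CUBIC)
cv2.imwrite("pics/crop1.png",np.hstack([crop(200,135,115,120,3.3),crop(345,140,145,140,3.3)[:396]][:2]) if 0 else np.hstack([crop(203,140,110,130,3),crop(345,140,145,130,3)]))
C=cam(a);print(C[2])
hsv=cv2.cvtColor(a["image"],cv2.COLOR_RGB2HSV)
m=cv2.inRange(hsv,(105,120,40),(125,255,255)); m[:,:200]=0;m[:,300:]=0
for c in cv2.findContours(m,0,1)[0]:
    if cv2.contourArea(c)>60: print("blue",cv2.contourArea(c),cv2.minAreaRect(c),cv2.boundingRect(c))
g=cv2.inRange(hsv,(100,10,60),(125,90,255));g[:,:200]=0;g[:,310:]=0;g[260:]=0;g[:135]=0
c=max(cv2.findContours(g,0,1)[0],key=cv2.contourArea);r=cv2.minAreaRect(c);print("tray",r,[plane(C,p,40) for p in cv2.boxPoints(r)])
E
```

```text
[504.52793793  51.47635834 952.18243241]
blue 1492.0 ((252.5, 296.5), (31.0, 59.0), 90.0) (223, 281, 60, 32)
blue 470.0 ((250.95252990722656, 195.47329711914062), (38.86522674560547, 18.60446548461914), 74.35775756835938) (240, 175, 25, 41)
tray ((256.58099365234375, 196.31231689453125), (78.40774536132812, 72.45635223388672), 75.46554565429688) [array([633.2, 296.4,  40. ]), array([676.2, 126.4,  40. ]), array([491. ,  80.1,  40. ]), array([449.6, 248.6,  40. ])]
```

View pics/crop1.png

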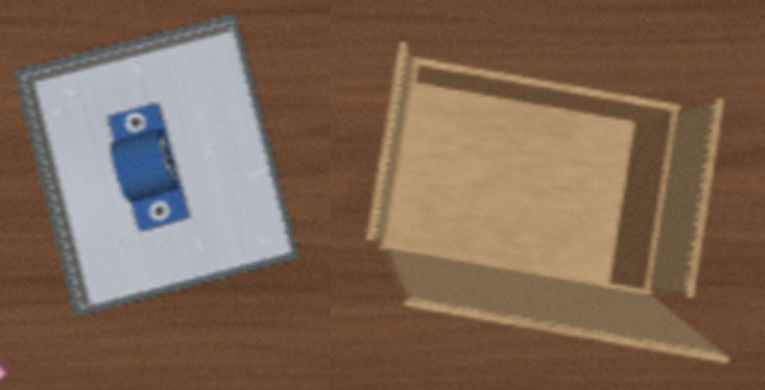

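The crop confirms the target: a blue block with bolt holes at `top` (248,180) and (256,210), inside the steel tray. The carton rim corners are at about (373,160), (461,176), (452,237) and (362,223).

```bash
python3 - <<'E'
from h import *
from scipy.optimize import least_squares
a=capture("top");C=cam(a)
f=lambda p:(345+(p[0]-330)/3,140+p[1]/3)
h1,h2=[plane(C,(203+x/3,140+y/3),18) for x,y in((135,121),(160,210))]
d=h1-h2;print("block",(h1+h2)/2,np.linalg.norm(d),np.degrees(np.arctan2(d[1],d[0])))
px=[(413,60),(678,107),(650,292),(382,248)]
P=np.array([plane(C,f(p),90) for p in px]);print(P)
L=np.array([[75,105],[75,-105],[-75,-105],[-75,105]])
def T(v,l):
    c,s=np.cos(v[2]),np.sin(v[2]);return l@np.array([[c,s],[-s,c]])+v[:2]
r=least_squares(lambda v:(T(v,L)-P[:,:2]).ravel(),[530,-150,0]);print("carton",r.x,np.degrees(r.x[2]),r.fun.round(1))
v=r.x;Rz=R.from_euler('z',v[2]).as_matrix();o=np.r_[v[:2],0]
def uv(p):
    q=Rz@p+o;q=C[1].T@(q-C[2]);q=C[0]@q;return q[:2]/q[2]
def proj(name,fn,obs):
    obs=[np.array(f(p)) for p in obs]
    e=[(sum(np.sum((uv(p)-q)**2) for p,q in zip(fn(t),obs)),t) for t in np.linspace(0,2.6,261)]
    e=sorted(e)[0];print(name,e,[ (Rz@p+o).round() for p in fn(e[1])])
proj("L",lambda t:[np.array([x,105-75*np.cos(t),88+75*np.sin(t)]) for x in(71,-71)],[(403,43),(375,238)])
proj("R",lambda t:[np.array([x,-105+75*np.cos(t),88+75*np.sin(t)]) for x in(71,-71)],[(720,100),(690,295)])
proj("lid",lambda t:[np.array([-75+150*np.cos(t),y,96+150*np.sin(t)]) for y in(103,-103)],[(407,302),(727,360)])
w=capture("wrist");cv2.imwrite("pics/w0.png",w["image"][:,:,::-1]);print(w["hand_eye"].round(2))
E
```

```text
block [566.35 202.25  18.  ] 76.69067739953792 15.504115262411075
[[ 640.   -87.2   90. ]
 [ 601.6 -291.5   90. ]
 [ 459.7 -265.2   90. ]
 [ 495.8  -60.6   90. ]]
carton [ 5.49275000e+02 -1.76125000e+02 -1.81091366e-01] -10.375771005576725 [ 2.   0.9  2.5 -1.4 -3.1 -0.7 -1.4  1.3]
L (np.float64(2.4659458755018053), np.float64(1.78)) [array([641., -70., 161.]), array([501., -45., 161.])]
R (np.float64(1.173400217545211), np.float64(1.57)) [array([ 600., -292.,  163.]), array([ 461., -267.,  163.])]
lid (np.float64(1.34327760294508), np.float64(1.79)) [array([462., -55., 242.]), array([ 425., -258.,  242.])]
[[  -0.     -0.95   -0.32   83.27]
 [   1.      0.     -0.     -0.51]
 [   0.     -0.32    0.95 -134.39]
 [   0.      0.      0.      1.  ]]
```

```bash
python3 -m handwheel '[[[0,0,50,0,0,0,1],[0,0,50,0,0,0,1],[22,42,0,0,0,-3,1],[22,42,0,0,0,-3,1],[22,42,0,0,0,-3,1],[22,42,0,0,0,0,1],[22,42,0,0,0,0,1],[22,42,0,0,0,0,1]]]'
python3 -m handwheel '[[[22,42,0,0,0,0,1],[22,42,0,0,0,0,1],[22,42,0,0,0,0,1],[22,42,0,0,0,0,1],[22,42,0,0,0,0,1],[22,42,0,0,0,0,1],[22,42,0,0,0,0,1],[22,42,0,0,0,0,1]]]'
python3 -m handwheel '[[[0,0,-40,0,0,0,1],[0,0,-40,0,0,0,1],[0,0,0,0,0,0,1]]]'
python3 - <<'E'
from h import *
w=capture("wrist");cv2.imwrite("pics/w1.png",w["image"][:,:,::-1]);s=sense();print(s["eef_pos"],s["ee_rot"],s["joints"],w["fx"],w["cx"],w["cy"])
E
```

```text
time_s: 1.25
eef_pos: [350.7, -224.0, 339.3]
ee_rot: [0.0, 0.991, 0.135, 0.0]
force: [0.8, -0.5, -0.7]
grip_width: 0.998
grip_force: 0.0
time_s: 2.25
eef_pos: [526.8, 112.1, 339.2]
ee_rot: [0.0, 0.991, 0.135, -0.0]
force: [0.2, -0.8, 0.5]
grip_width: 0.998
grip_force: 0.0
time_s: 2.62
eef_pos: [525.2, 110.6, 257.2]
ee_rot: [-0.0, 0.991, 0.135, -0.003]
force: [-0.7, -0.3, 1.0]
grip_width: 1.003
grip_force: 0.0
[526.18980804 110.49055369 259.528901  ] [-9.55072245e-05  9.90788418e-01  1.35417798e-01 -5.67283544e-04] [-1.10644267e-02  3.27687460e-01  1.42436626e+00  2.32648269e-05
  1.39068924e+00  1.28805741e+00] 327.2627641770415 314.88552719540667 203.70216046265907
```

View pics/w1.png

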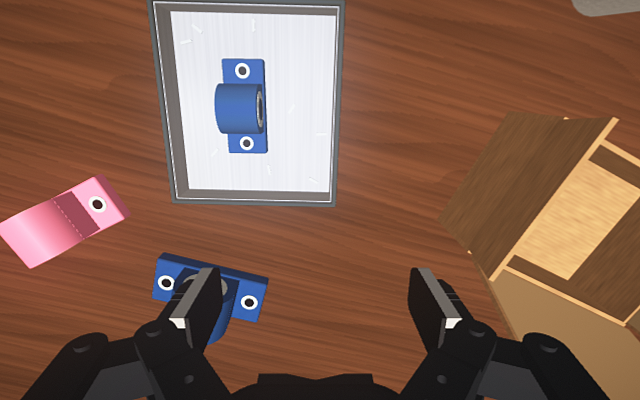

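The wrist view shows the blue block in the tray, with bolt holes at (242,71) and (247,143). I'll cross-check its position from these.

```bash
python3 - <<'E'
from h import *
w=capture("wrist");C=cam(w)
im=w["image"];pts=[]
for x,y in((242,71),(247,143)):
    q=im[y-9:y+10,x-9:x+10].min(2)>170
    ys,xs=np.nonzero(q);pts.append(plane(C,(x-9+xs.mean(),y-9+ys.mean()),18.5))
h1,h2=pts;d=h1-h2;print((h1+h2)/2,np.linalg.norm(d),np.degrees(np.arctan2(d[1],d[0])))
s=sense();q=s["ee_rot"];print(np.degrees(2*np.arctan2(q[2],q[1])), (h1+h2)/2-s["eef_pos"])
E
```

```text
[569.05 204.15  18.5 ] 76.33937385124396 15.110299715811196
15.563447371209225 [  42.33234038   93.69335171 -242.30815626]
```

```bash
python3 -m handwheel '[[[21,47,-30,0,0,0,1],[21,46,-30,0,0,0,1],[0,0,-45,0,0,0,1],[0,0,-45,0,0,0,1],[0,0,-40,0,0,0,1],[0,0,-20,0,0,0,1],[0,0,-17,0,0,0,1],[0,0,0,0,0,0,1]]]' 50
python3 -m handwheel '[[[0,0,0,0,0,0,-1],[0,0,0,0,0,0,-1],[0,0,0,0,0,0,-1],[0,0,0,0,0,0,-1],[0,0,0,0,0,0,-1],[0,0,0,0,0,0,-1]]]' 50
```

```text
time_s: 3.72
eef_pos: [568.6, 203.5, 32.4]
ee_rot: [-0.0, 0.991, 0.135, 0.0]
force: [0.5, 0.3, -0.6]
grip_width: 0.999
grip_force: 0.0
time_s: 4.47
eef_pos: [568.8, 203.4, 33.2]
ee_rot: [0.0, 0.991, 0.135, 0.001]
force: [0.1, -1.6, 6.2]
grip_width: 0.461
grip_force: 51.8
```

```bash
python3 -m handwheel '[[[0,0,15,0,0,0,-1],[0,0,30,0,0,0,-1],[0,0,45,0,0,0,-1],[0,0,45,0,0,0,-1],[0,0,45,0,0,0,-1],[0,0,30,0,0,0,-1],[0,0,10,0,0,0,-1],[0,0,0,0,0,0,-1]]]' 50
python3 - <<'E'
from h import *
s=sense();print(s["joints"].round(3),s["eef_pos"],s["force"],s["grip_force"])
E
python3 -m handwheel '[[[0,-20,0,0,0,0,-1],[-3,-40,0,0,0,-5,-1],[-3,-45,0,0,0,-5,-1],[-3,-45,0,0,0,-5,-1],[-3,-45,0,0,0,-5,-1],[-3,-45,0,0,0,-6,-1],[-3,-40,0,0,0,0,-1],[0,-20,0,0,0,0,-1]]]' 50
python3 -m handwheel '[[[0,-20,0,0,0,0,-1],[0,-30,0,0,0,0,-1],[-1,-20,0,0,0,0,-1],[0,-10,0,0,0,0,-1],[0,0,0,0,0,0,-1]]]' 50
python3 - <<'E'
from h import *
s=sense();print(s["joints"].round(3),s["eef_pos"],s["force"],s["grip_force"])
for n in("scene","top","wrist"): c=capture(n);cv2.imwrite(f"pics/{n}2.png",c["image"][:,:,::-1])
a,b=[cv2.imread(f"pics/{n}2.png") for n in("scene","wrist")]
cv2.imwrite("pics/m2.png",cv2.resize(np.hstack([a[60:360,100:460],b[50:350]]),None,fx=.8,fy=.8))
E
```

```text
time_s: 5.48
eef_pos: [567.9, 203.5, 251.7]
ee_rot: [-0.0, 0.991, 0.135, -0.001]
force: [-0.5, 0.0, -7.0]
grip_width: 0.467
grip_force: 51.9
[0.15  0.482 1.222 0.    1.439 1.449] [567.94929556 203.54712775 251.65622103] [-0.5222991   0.01118411 -7.0439754 ] 51.91786229610443
time_s: 6.48
eef_pos: [549.3, -98.9, 251.1]
ee_rot: [-0.0, 0.996, -0.092, -0.001]
force: [0.5, 0.8, -7.1]
grip_width: 0.458
grip_force: 52.1
time_s: 7.1
eef_pos: [549.3, -176.5, 252.1]
ee_rot: [-0.0, 0.996, -0.091, -0.0]
force: [0.6, -0.3, -5.6]
grip_width: 0.463
grip_force: 52.2
[-0.514  0.42   1.312  0.     1.409  1.239] [ 549.26873082 -176.50218588  252.13272849] [ 0.56320544 -0.29330776 -5.6140916 ] 52.16340780258179
```

View pics/m2.png

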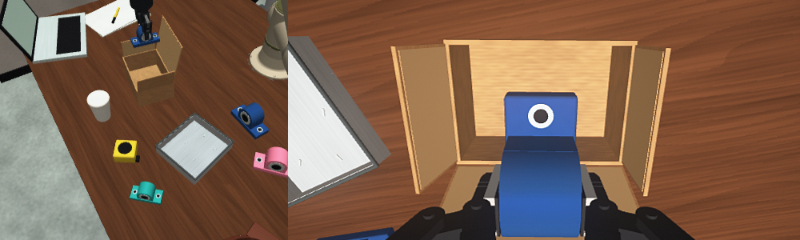

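The wrist view shows the block hanging centred over the carton, aligned with it. The far rim corners are at about wrist (195,101) and (436,101). Next I'll check those against the carton estimate and check arm clearance to the lid.

```bash
python3 - <<'E'
from h import *
w=capture("wrist");C=cam(w)
A,B=plane(C,(195,101),90),plane(C,(436,101),90);print(A,B,np.linalg.norm(A-B),np.degrees(np.arctan2(*(A-B)[[0,1]]*[-1,1])))
c,s_=np.cos(-.181),np.sin(-.181);Rz=np.array([[c,-s_],[s_,c]]);print("est",(Rz@[75,105]+[549.3,-176.1]),(Rz@[75,-105]+[549.3,-176.1]))
D=[(.3135,1.4984,524.7,238.7),(.3277,1.4244,537.6,259.5),(.482,1.222,603.3,251.7),(.420,1.312,576.9,252.1)]
M=[];b=[]
for q2,q3,r,z in D:
    M+=[[1,np.sin(q2),np.sin(q2+q3),0],[0,np.cos(q2),np.cos(q2+q3),1]];b+=[r,z]
x,res,*_=np.linalg.lstsq(np.array(M),np.array(b),rcond=None);print(x,res)
E
```

```text
[642.9 -86.5  90. ] [ 605.3 -291.6   90. ] 208.51803279332944 -10.388407362786264
est [641.97621223 -86.31626157] [ 604.17341347 -292.88573755]
[ -1.13890368 450.02854207 399.53276575 -94.30470753] [2.12470907]
```

```bash
python3 -m handwheel '[[[0,0,-20,0,0,0,-1],[0,0,-35,0,0,0,-1],[0,0,-35,0,0,0,-1],[0,0,-30,0,0,0,-1],[0,0,-25,0,0,0,-1],[0,0,-20,0,0,0,-1],[0,0,-20,0,0,0,-1],[0,0,-15,0,0,0,-1]]]' 50
python3 -m handwheel '[[[0,0,-8,0,0,0,-1],[0,0,-4,0,0,0,-1],[0,0,-2,0,0,0,-1],[0,0,0,0,0,0,-1]]]' 50
```

```text
time_s: 8.3
eef_pos: [549.3, -176.0, 51.6]
ee_rot: [-0.0, 0.996, -0.091, -0.0]
force: [0.6, -0.1, -5.3]
grip_width: 0.463
grip_force: 52.3
time_s: 8.8
eef_pos: [549.5, -176.6, 38.6]
ee_rot: [0.0, 0.996, -0.091, 0.0]
force: [-0.4, -0.7, -5.6]
grip_width: 0.463
grip_force: 52.2
```

```bash
python3 -m handwheel '[[[0,0,-2,0,0,0,-1],[0,0,-1,0,0,0,-1],[0,0,0,0,0,0,-1]]]' 50
python3 -m handwheel '[[[0,0,-1,0,0,0,-1],[0,0,0,0,0,0,-1]]]' 50;python3 -m handwheel '[[[0,0,-1,0,0,0,-1],[0,0,0,0,0,0,-1]]]' 50
```

```text
time_s: 9.18
eef_pos: [549.2, -176.5, 35.2]
ee_rot: [-0.0, 0.996, -0.091, -0.0]
force: [0.2, -0.0, -6.3]
grip_width: 0.46
grip_force: 52.2
time_s: 9.43
eef_pos: [549.3, -176.5, 34.3]
ee_rot: [0.0, 0.996, -0.091, 0.0]
force: [0.1, 0.4, -5.8]
grip_width: 0.46
grip_force: 52.3
time_s: 9.68
eef_pos: [549.3, -176.5, 34.2]
ee_rot: [0.0, 0.996, -0.091, 0.0]
force: [-6.0, 1.5, 6.0]
grip_width: 0.463
grip_force: 53.4
```

```bash
python3 -m handwheel '[[[0,0,0,0,0,0,0.1],[0,0,0,0,0,0,0.3],[0,0,0,0,0,0,0.4],[0,0,0,0,0,0,0.4],[0,0,0,0,0,0,0.4]]]' 50
python3 -m handwheel '[[[0,0,10,0,0,0,0.4],[0,0,20,0,0,0,0.4],[0,0,35,0,0,0,0.4],[0,0,40,0,0,0,0.4],[0,0,40,0,0,0,0.4],[0,0,40,0,0,0,0.4],[0,0,40,0,0,0,-1],[0,0,20,0,0,0,-1]]]'
python3 - <<'E'
from h import *
for n in("top","wrist"): c=capture(n);cv2.imwrite(f"pics/{n}3.png",c["image"][:,:,::-1])
a,b=[cv2.imread(f"pics/{n}3.png") for n in("top","wrist")]
cv2.imwrite("pics/m3.png",cv2.resize(np.hstack([a[60:360,230:500],b[50:350]]),None,fx=.85,fy=.85))
print(sense()["eef_pos"])
E
```

```text
time_s: 10.3
eef_pos: [549.3, -176.5, 33.3]
ee_rot: [0.0, 0.996, -0.091, 0.0]
force: [-0.5, 0.8, -0.2]
grip_width: 0.699
grip_force: 0.0
time_s: 11.3
eef_pos: [549.5, -176.6, 281.5]
ee_rot: [0.001, 0.996, -0.091, 0.002]
force: [0.3, -0.2, -0.4]
grip_width: 0.281
grip_force: 0.0
[ 549.7386467  -176.71706442  281.1974967 ]
```

View pics/m3.png

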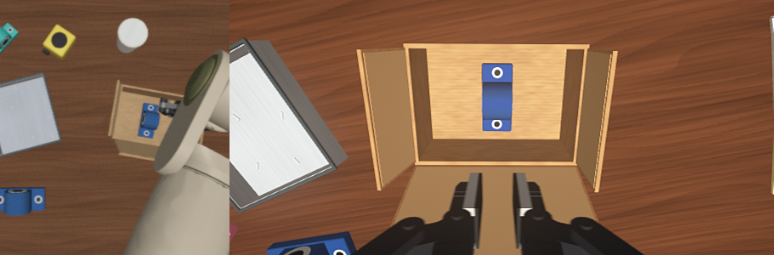

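The block stands upright on the carton floor at mosaic (497,98), well inside the walls. Both flaps and the lid are untouched. Next I fold the left flap with shut fingers.

```bash
python3 -m handwheel '[[[15,53,0,0,0,0,-1],[15,53,0,0,0,0,-1],[15,54,0,0,0,0,-1],[0,0,-50,0,0,0,-1],[0,0,-50,0,0,0,-1],[0,0,-25,0,0,0,-1],[0,0,0,0,0,0,-1]]]' 50
python3 -m handwheel '[[[-4,-20,0,0,0,0,-1],[-4,-24,0,0,0,0,-1],[-3,-15,-3,0,0,0,-1],[-2,-14,-5,0,0,0,-1],[-3,-15,-13,0,0,0,-1],[-2,-10,-17,0,0,0,-1],[0,-2,-8,0,0,0,-1],[0,0,0,0,0,0,-1]]]'
python3 - <<'E'
from h import *
c=capture("wrist");cv2.imwrite("pics/w4.png",cv2.resize(c["image"][:,:,::-1],None,fx=.8,fy=.8))
E
```

```text
time_s: 12.28
eef_pos: [593.0, -16.2, 151.0]
ee_rot: [-0.0, 0.996, -0.091, -0.002]
force: [0.2, -0.4, 0.6]
grip_width: -0.003
grip_force: 0.0
time_s: 13.28
eef_pos: [575.9, -116.2, 106.3]
ee_rot: [-0.0, 0.996, -0.091, -0.001]
force: [0.1, -0.3, 0.1]
grip_width: 0.0
grip_force: 0.0
```

View pics/w4.png

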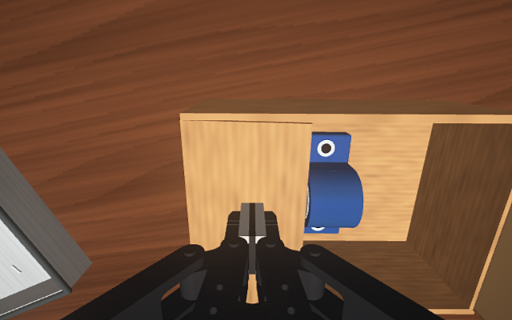

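The left flap is nearly flat, with its free edge at about (308,180) and the fingertips on it. I'll press down gently until the stop.

```bash
python3 -m handwheel '[[[0,0,-4,0,0,0,-1],[0,0,-2,0,0,0,-1],[0,0,0,0,0,0,-1]]]'
python3 -m handwheel '[[[0,0,-2,0,0,0,-1],[0,0,0,0,0,0,-1]]]'
python3 -m handwheel '[[[0,0,-1,0,0,0,-1],[0,0,0,0,0,0,-1]]]'
```

```text
time_s: 13.7
eef_pos: [576.3, -116.3, 101.2]
ee_rot: [-0.0, 0.996, -0.091, -0.0]
force: [-0.3, -0.3, 0.4]
grip_width: 0.002
grip_force: 0.0
time_s: 13.95
eef_pos: [576.2, -116.5, 99.2]
ee_rot: [-0.0, 0.996, -0.091, -0.0]
force: [0.3, 0.7, -0.1]
grip_width: -0.002
grip_force: 0.0
time_s: 14.2
eef_pos: [576.2, -116.5, 98.2]
ee_rot: [-0.0, 0.996, -0.091, -0.0]
force: [-0.3, -0.4, -0.3]
grip_width: -0.001
grip_force: 0.0
```

```bash
python3 -m handwheel '[[[0,0,-1,0,0,0,-1],[0,0,0,0,0,0,-1]]]'
python3 -m handwheel '[[[0,0,-1,0,0,0,-1],[0,0,0,0,0,0,-1]]]'
python3 - <<'E'
from h import *
f=sense()["force"];print(f)
E
python3 -m handwheel '[[[0,0,-1,0,0,0,-1],[0,0,0,0,0,0,-1]]]'
```

```text
time_s: 14.45
eef_pos: [576.3, -116.5, 98.0]
ee_rot: [0.0, 0.996, -0.091, 0.0]
force: [-2.8, 1.3, 5.5]
grip_width: -0.003
grip_force: 2.9
time_s: 14.7
eef_pos: [576.4, -116.5, 97.8]
ee_rot: [0.0, 0.996, -0.091, 0.0]
force: [-5.3, 1.9, 12.7]
grip_width: -0.003
grip_force: 6.3
[-5.33667162  1.89437796 12.72584897]
time_s: 14.95
eef_pos: [576.5, -116.5, 97.7]
ee_rot: [0.0, 0.996, -0.091, 0.001]
force: [-7.4, 2.2, 19.6]
grip_width: -0.001
grip_force: 9.7
```

The left flap is at its stop: contact came at the expected height, tip z 90. Now I do the right flap the same way, mirrored.

```bash
python3 -m handwheel '[[[0,0,20,0,0,0,-1],[0,0,45,0,0,0,-1],[0,0,45,0,0,0,-1],[0,0,25,0,0,0,-1],[-8,-45,0,0,0,0,-1],[-8,-45,0,0,0,0,-1],[-8,-45,0,0,0,0,-1],[-8,-45,0,0,0,0,-1]]]'
python3 -m handwheel '[[[-8,-45,0,0,0,0,-1],[0,0,0,0,0,0,-1],[0,0,-40,0,0,0,-1],[0,0,-35,0,0,0,-1],[0,0,0,0,0,0,-1]]]'
python3 -m handwheel '[[[4,20,0,0,0,0,-1],[4,24,0,0,0,0,-1],[3,15,-3,0,0,0,-1],[2,14,-5,0,0,0,-1],[3,15,-13,0,0,0,-1],[2,10,-17,0,0,0,-1],[0,2,-8,0,0,0,-1],[0,0,0,0,0,0,-1]]]'
python3 -m handwheel '[[[0,0,-4,0,0,0,-1],[0,0,-2,0,0,0,-1],[0,0,0,0,0,0,-1]]]'
python3 - <<'E'
from h import *
c=capture("wrist");cv2.imwrite("pics/w5.png",cv2.resize(c["image"][:,:,::-1],None,fx=.8,fy=.8))
E
```

```text
time_s: 15.95
eef_pos: [543.9, -297.8, 230.3]
ee_rot: [-0.0, 0.996, -0.091, 0.0]
force: [0.3, -0.2, 0.4]
grip_width: -0.001
grip_force: 0.0
time_s: 16.58
eef_pos: [535.7, -339.9, 153.1]
ee_rot: [-0.002, 0.996, -0.091, -0.002]
force: [0.7, -0.2, 1.2]
grip_width: -0.001
grip_force: 0.0
time_s: 17.58
eef_pos: [554.0, -241.3, 108.5]
ee_rot: [-0.0, 0.996, -0.091, -0.001]
force: [-0.4, -0.3, -0.1]
grip_width: -0.003
grip_force: 0.0
time_s: 17.95
eef_pos: [554.2, -241.7, 103.3]
ee_rot: [0.0, 0.996, -0.091, -0.0]
force: [-0.4, 0.9, 1.3]
grip_width: -0.001
grip_force: 0.0
```

View pics/w5.png

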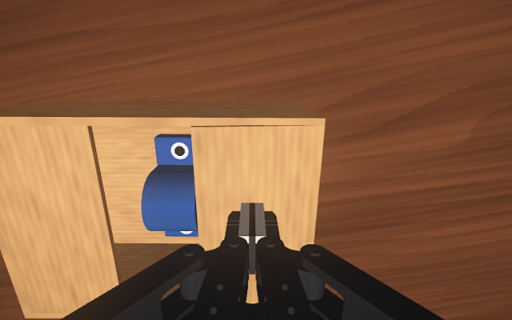

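The right flap now lies almost flat. Its edge is at about (192,180), and the left flap is flat with its edge at about (105,200). I'll press it down and then move behind the lid.

```bash
python3 -m handwheel '[[[0,0,-3,0,0,0,-1],[0,0,-2,0,0,0,-1],[0,0,0,0,0,0,-1]]]'
python3 -m handwheel '[[[0,0,-1,0,0,0,-1],[0,0,-1,0,0,0,-1],[0,0,0,0,0,0,-1]]]'
python3 -m handwheel '[[[0,0,35,0,0,0,-1],[0,0,50,0,0,0,-1],[0,0,55,0,0,0,-1],[0,0,55,0,0,0,-1],[-41,24,0,0,0,0,-1],[-41,24,0,0,0,0,-1],[-41,24,0,0,0,0,-1],[-39,23,0,0,0,0,-1]]]'
python3 -m handwheel '[[[0,0,0,0,0,0,-1]]]'
python3 - <<'E'
from h import *
a=capture("wrist")["image"];b=capture("scene")["image"]
cv2.imwrite("pics/m6.png",cv2.resize(np.hstack([b[60:360,200:560],a[100:]])[:,:,::-1],None,fx=.8,fy=.8))
E
```

```text
time_s: 18.38
eef_pos: [554.2, -241.5, 98.2]
ee_rot: [-0.0, 0.996, -0.091, -0.0]
force: [-0.5, 0.5, 0.2]
grip_width: -0.002
grip_force: 0.0
time_s: 18.75
eef_pos: [554.4, -241.5, 97.9]
ee_rot: [0.0, 0.996, -0.091, 0.0]
force: [-5.1, 2.6, 13.1]
grip_width: -0.002
grip_force: 6.2
time_s: 19.75
eef_pos: [390.8, -145.6, 291.2]
ee_rot: [0.0, 0.996, -0.091, 0.0]
force: [1.1, 0.5, 2.0]
grip_width: -0.001
grip_force: 0.0
time_s: 19.88
eef_pos: [390.8, -145.4, 291.8]
ee_rot: [0.0, 0.996, -0.091, 0.0]
force: [-0.1, -0.3, -0.3]
grip_width: -0.005
grip_force: 0.0
```

View pics/m6.png

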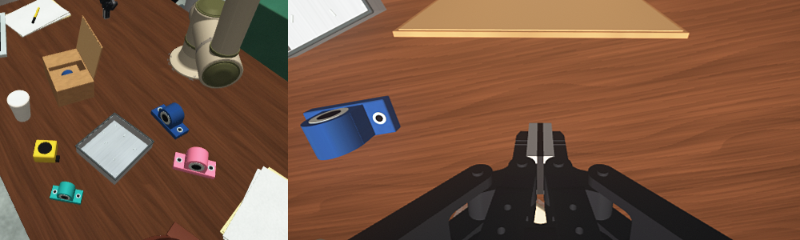

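The scene view shows both flaps flat at mosaic (70,70), and the lid still open. In the wrist view the lid's edge runs ahead of the fingers at row ~35. Now I fold the lid.

```bash
python3 -m handwheel '[[[0,0,-35,0,0,0,-1],[0,0,-28,0,0,0,-1],[0,0,0,0,0,0,-1]]]'
python3 -m handwheel '[[[23,-4,0,0,0,0,-1],[23,-4,0,0,0,0,-1],[27,-5,3,0,0,0,-1],[21,-4,-3,0,0,0,-1],[21,-4,-5,0,0,0,-1],[18,-3,-9,0,0,0,-1],[18,-3,-12,0,0,0,-1],[0,0,0,0,0,0,-1]]]'
python3 -m handwheel '[[[14,-3,-16,0,0,0,-1],[14,-2,-18,0,0,0,-1],[6,-1,-15,0,0,0,-1],[7,-1,-15,0,0,0,-1],[4,-1,-15,0,0,0,-1],[0,0,-8,0,0,0,-1],[0,0,0,0,0,0,-1]]]'
python3 -m handwheel '[[[0,0,-4,0,0,0,-1],[0,0,-3,0,0,0,-1],[0,0,0,0,0,0,-1]]]'
python3 -m handwheel '[[[0,0,-1,0,0,0,-1],[0,0,0,0,0,0,-1]]]'
```

```text
time_s: 20.35
eef_pos: [392.3, -146.5, 226.9]
ee_rot: [-0.001, 0.996, -0.091, -0.002]
force: [-0.6, -0.6, 0.6]
grip_width: 0.0
grip_force: 0.0
time_s: 21.35
eef_pos: [544.1, -173.8, 202.2]
ee_rot: [-0.0, 0.996, -0.091, -0.0]
force: [-0.3, 0.3, -0.3]
grip_width: 0.002
grip_force: 0.0
time_s: 22.22
eef_pos: [588.0, -181.4, 114.8]
ee_rot: [-0.0, 0.996, -0.091, -0.0]
force: [0.4, -1.1, -0.4]
grip_width: 0.001
grip_force: 0.0
time_s: 22.6
eef_pos: [588.2, -181.4, 108.2]
ee_rot: [-0.0, 0.996, -0.091, -0.0]
force: [-0.5, 0.5, 0.8]
grip_width: 0.003
grip_force: 0.0
time_s: 22.85
eef_pos: [588.3, -181.5, 107.3]
ee_rot: [-0.0, 0.996, -0.091, 0.0]
force: [0.1, -0.4, -0.3]
grip_width: -0.002
grip_force: 0.0
```

```bash
python3 -m handwheel '[[[0,0,-1,0,0,0,-1],[0,0,-1,0,0,0,-1],[0,0,0,0,0,0,-1]]]'
python3 -m handwheel '[[[0,0,-1,0,0,0,-1],[0,0,0,0,0,0,-1]]]'
python3 - <<'E'
from h import *
a=capture("wrist")["image"];b=capture("scene")["image"]
cv2.imwrite("pics/m7.png",cv2.resize(np.hstack([b[60:360,200:560],a[100:]])[:,:,::-1],None,fx=.8,fy=.8))
E
```

```text
time_s: 23.22
eef_pos: [588.3, -181.5, 106.0]
ee_rot: [0.0, 0.996, -0.091, 0.0]
force: [-2.1, 0.6, 6.1]
grip_width: -0.001
grip_force: 2.7
time_s: 23.48
eef_pos: [588.4, -181.5, 105.8]
ee_rot: [0.0, 0.996, -0.091, 0.0]
force: [-5.3, 1.4, 12.1]
grip_width: -0.001
grip_force: 5.8
```

View pics/m7.png

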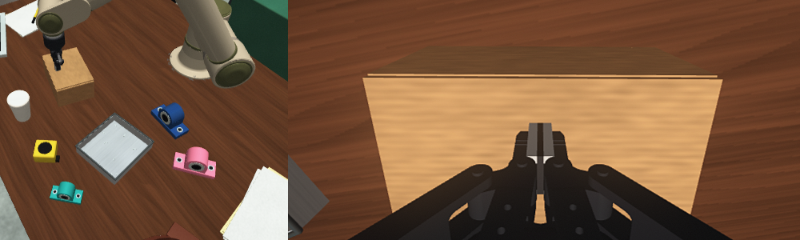

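The lid lies flat on the carton, with its far edge at wrist-mosaic row ~77 flush with the far wall. Contact came at the expected tip height of 98 mm. I'll retract and hand in.

```bash
python3 -m handwheel '[[[0,0,10,0,0,0,-1],[0,0,30,0,0,0,-1],[0,0,45,0,0,0,-1],[0,0,45,0,0,0,-1],[0,0,20,0,0,0,-1],[0,0,0,0,0,0,-1],[0,0,0,0,0,0,-1]]]'
python3 - <<'E'
from h import *
w=capture("wrist");C=cam(w);im=w["image"];cv2.imwrite("pics/w8.png",im[:,:,::-1])
hsv=cv2.cvtColor(im,cv2.COLOR_RGB2HSV);m=cv2.inRange(hsv,(8,60,150),(25,200,255))
c=max(cv2.findContours(m,0,1)[0],key=cv2.contourArea);x,y,ww,hh=cv2.boundingRect(c)
p=c[:,0];A=p[(p[:,0]+p[:,1]).argmin()];B=p[(p[:,1]-p[:,0]).argmin()]
a,b=plane(C,A,98),plane(C,B,98);print(A,B,a,b,np.linalg.norm(a-b))
E
```

```text
time_s: 24.45
eef_pos: [587.9, -181.3, 252.9]
ee_rot: [-0.0, 0.996, -0.091, -0.001]
force: [0.0, 0.1, -1.2]
grip_width: -0.005
grip_force: 0.0
[200 144] [434 147] [645.4 -88.3  98. ] [ 605.5 -290.3   98. ] 205.90291401531934
```

The lid edge measures 206 mm across at z = 98, so it is still flat after I retracted.

```bash
python3 -c "from rig import *; print(finish_job())"
```

```text
the job is handed in; nothing more can be done
None
```

I set the blue block base down in the carton, folded both side flaps and then the lid flat, backed the arm away, and handed the job in at about 24.5 s of the 72 s allowed; no verdict came back.

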